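# Set the sprung tongs to the gauge and hold them there

## Task

Check the sprung tongs against the setting gauge: lift them off their stand, bring their two tips just above the gauge's two upright blades (within about 2 cm, not touching the gauge) and squeeze the tongs until each tip stands over the middle of a blade, one tip to each blade. Do not let the tips meet. Finish still holding the tongs in the gripper, steady at that gap above the gauge; leave everything else where it is.

Things in the scene. Friction and masses are not known exactly. Their poses are not given: they have to be found in the camera images.
- tongs_grip (a point): Loose steel sprung tongs (70 g, 162 mm long, 14 mm high) lying level on the stand: this point is midway between the arms at the grip, half-way up, 51 mm above the bench. x to the tips, y to the left arm, z up. Pinch along y on the ribbed flat of each arm (30 mm long, 14 mm high), 43 mm wide over both when free. Heel 22 mm wide, ends 101 mm behind; balance point about 17 mm behind
- tongs_tip_l (a point): Point of the left tip of the tongs, half-way up (tip 3 mm thick, 8 mm high), about 60 mm ahead of tongs_grip. Gap between the tip points: 48 mm free, 21 mm when the tongs are 28 mm wide over the grip flats (flats then parallel); 1 mm less there closes it by 1.75 mm; the tips meet at about 3 mm
- tongs_tip_r (a point): Point of the right tip of the tongs, likewise. The spring of the tongs pushes back on each finger with about 1.5 N at first touch, 9 N at a tip gap of 21 mm and 11 N at 12 mm
- tongs_l (a joint): Closing angle of the left arm, rad: 0 free, grows as it is squeezed, 0.16 shut. The arm turns on a sprung hinge 80 mm behind tongs_grip and 8 mm to the left; its tip lies 140 mm ahead of the hinge and about 0.024 - 0.14 x angle (m) to the left of the middle line
- tongs_r (a joint): Closing angle of the right arm, likewise, mirrored
- rest_top (a point): Fixed stand under the tongs (base 150 x 76 x 8 mm): this point is below the grip, level with the tops of its two cross bars, 44 mm up; x along the tongs to the tips. Bars 6 mm thick: one 72 mm behind, 44 mm wide, one 40 mm ahead, 70 mm wide, with pins 8 mm high beside heel and arms. Between the bars it is open under the grip down to the base
- blade_fixed (a point): Middle of the top edge of the gauge's fixed (right) blade, 50 mm above the bench; upright plate 6 mm thick (y), 24 mm long (x). x points away from the robot along the blade, y left to the other blade. Gauge: low steel fixture, base 56 x 112 x 14 mm, from 18 mm before to 38 mm beyond this point in x; jaw blocks 28 mm, clamp screw 35 mm high
- blade_sliding (a point): Middle of the top edge of the gauge's sliding (left) blade, same size and axes; it stays where it is set, 12 to 30 mm to the left of the fixed one (centre to centre)
- collet_0: turned steel spring collet, 26 mm across, 34 mm high, standing; bystander; origin at the centre of its underside
- collet_2: narrower steel spring collet, 21 mm across, 34 mm high, standing; bystander; origin at the centre of its underside
- bearing_b: ball bearing, 47 mm across, 14 mm high, lying flat; bystander; origin at the centre of its underside
- small_jar: small jar with a dark screw lid, 53 mm across, 66 mm high; bystander; origin at the centre of its underside
- steel_block: ground steel block 32 x 85 x 34 mm; bystander; origin at the centre of its underside
Not all that is in view belongs to the job. Leave any turquoise or yellow look-alike of the part that bears blade_fixed alone. What is shaped like the part that bears tongs_grip but blue is not meant.

How it is judged:
At the end, for the whole second after the job is handed in: The tongs are held by the fingers alone, steady (under 20 mm/s, arms under 0.05 rad/s), each tip point over its own blade: within 3.2 mm of its middle across (y), 11 mm along (x), and 4 to 26 mm above its top edge (the tip's underside is 4 mm below the tip point) (((x of tongs_tip_l in the frame of blade_sliding between -0.011 and 0.011 m and y of tongs_tip_l in the frame of blade_sliding between -0.0032 and 0.0032 m and z of tongs_tip_l in the frame of blade_sliding between 0.004 and 0.026 m and x of tongs_tip_r in the frame of blade_fixed between -0.011 and 0.011 m and y of tongs_tip_r in the frame of blade_fixed between -0.0032 and 0.0032 m and z of tongs_tip_r in the frame of blade_fixed between 0.004 and 0.026 m) or (x of tongs_tip_r in the frame of blade_sliding between -0.011 and 0.011 m and y of tongs_tip_r in the frame of blade_sliding between -0.0032 and 0.0032 m and z of tongs_tip_r in the frame of blade_sliding between 0.004 and 0.026 m and x of tongs_tip_l in the frame of blade_fixed between -0.011 and 0.011 m and y of tongs_tip_l in the frame of blade_fixed between -0.0032 and 0.0032 m and z of tongs_tip_l in the frame of blade_fixed between 0.004 and 0.026 m)) and contact force between tongs and the fingers above 1 N and contact force between tongs and gauge below 0.3 N and contact force between tongs and rest below 0.3 N and linear speed of tongs below 0.02 m/s and velocity of joint tongs_l between -0.05 and 0.05 rad/s and velocity of joint tongs_r between -0.05 and 0.05 rad/s); the arm keeps its last pose, push and grip.
It fails at once if the tips of the tongs meet (under 5 mm apart) (distance between tongs_tip_l and tongs_tip_r below 0.005 m).
It fails at once if the gauge is touched (over 1 N) by the tongs or the robot (contact force between gauge and tongs above 1 N or contact force between gauge and the fingers above 1 N or contact force between gauge and the arm above 1 N).
It fails at once if a bystander is moved more than 15 mm (distance of any of collet_0, collet_2, bearing_b, small_jar, steel_block from where it was at the start of the episode above 0.015 m).
It also fails if it takes over 32 s, if anything falls off the work surface, if the arm or the gripper's body presses on something with over 40 N, if the wrist force passes 120 N, or if a joint passes its speed limit or range.

## Robot

A 6-joint arm with a two-finger parallel gripper is mounted at the origin on the work surface; the furniture and walls round the work are solid. World frame = base frame: x ahead of the robot, y to its left, z up, the work surface at z = 0. Lengths are in m, angles in rad, forces in N, time in s.
With the tool pointing down it reaches from about 0.425 to 1.125 m from the base axis. Payload 14.9 kg.
Tool frame: the origin (TCP) lies on the centre line of the jaws, within the pads' length; the fingertips stand 17 mm ahead of it and the grasp point (between the pads) lies 2 mm behind it; z points along the fingers, y is the line along which they close (so a half turn about z gives the same grasp; the last joint's range is limited). The gripper opens to 91 mm and grips with 3 to 60 N. Pads are 32 mm wide; open, the fingers measure 118 mm over their backs; the gripper's body (76 mm by 178 mm) begins 60 mm behind the grasp point.
Start: joints at [0.776, 0.379, 1.734, -0, 1.028, -0.033], TCP at [0.483, 0.507, 0.205] pointing down, gripper open.
Joint ranges: [-2.77, 2.77], [-0.74, 2.19], [0, 2.66], [-1.06, 4.2], [0.31, 2.87], [-3.08, 3.08]. Speed limits (rad/s): [1.89, 1.89, 2.39, 3.14, 3.14, 3.14].

## Interface

Orientations are given as a 3x3 rotation matrix whose columns are the frame's x, y, z axes.
In Python, from plant import bot, optics, nets gives the robot as it stands. The module is installed in compiled form; this text tells all that it offers.
- The arm moves only by the shell command python3 -m jog 'ROWS' [FORCE]. ROWS is JSON, a list of rows, each a list of 3 entries, a list of its own where there are three numbers: the opening, from 0 (shut) to 1 (fully open), then the shift along the tool's x, y, z in mm, then the turn about the tool's z in degrees. In form: [[fingers, [tx, ty, tz], spin], ...]. A call has 1 to 8 rows; each row is the pose to reach, as a shift and turn from the pose commanded when the call began, along the tool's axes at that moment; what a row does not reach only later rows make up. A row lasts 1/12 s, in which the tool goes at most 41.7 mm and 7.16 degrees, less where a joint would pass 70% of its speed; a pose out of reach is approached as far as the arm can. A call with a gripper value outside its range is refused whole. The fingers move at their own pace and stop on an object; FORCE is the grip in N (left out, the last holds). Time passes only in rows, so rows that repeat a pose let the fingers close. It gives the time, the measured TCP pose, the force, the opening and the grip force at its end, in the units of the state.
- bot.sense(): the state, without advancing time (a new reading comes with each control period).
- optics.read_camera(name): name is "side" or "top" or "wrist"; returns the picture (384x512x3 uint8, red, green, blue); there is no depth.
- optics.get_calibration(name): a dict with "camera_matrix" (3x3 intrinsics, pixels), "dist_coeffs" ([k1, k2, p1, p2, k3] as OpenCV has them; the pictures are not rectified), "xyz" and "orientation" of the camera in the world. Camera axes: x right, y down, z forward; pixel columns grow to the right and rows downward; lengths in m; the calibration is good to about 2 mm. A picture is of the moment at which its call begins: read the wrist's pose just before it. get_calibration takes no time and is no camera call; for the wrist camera it gives the pose at the moment of the call.
- bot.job_done(): hands the job in; it is judged then, once.
Trained networks look in the newest picture that a camera, given by its name, has taken for a name from the list of things; names that differ only in an ending like _2 or _b are one class to them, and where a whole thing is asked for, a point or a joint stands for the part that bears it (a point fixed in the world has none). Each returns a list of dicts, best first, with "score" (0 to 1); they miss things now and then, are a little off and sometimes report something else, mostly with a low value. They report only what shows in the picture. A call takes as long as a camera call. They do not tell look-alikes from the thing itself.
- nets.search_frame(name, camera): "extent" ([centre column, centre row, width, height] in pixels, round what is visible of it).
- nets.landmark_of(name, camera): "pixel" ([column, row] in pixels: a listed point, or the origin of a listed thing).
The state is a dict: "time": time; "joints": joint angles; "qvel": joint speeds; "effort": joint torques, N m; "eef_pos": TCP position; "tcp_rot": TCP orientation; "contact_force": force on the tool from outside, world axes, zero at the start; "wrist_torque": the same for the moment, N m; "width": finger opening in m; "gripper_force": force on a finger pad.
Only numpy, scipy, OpenCV 4.12 (cv2) and the standard library are available. Lean on these libraries where they do the work, as an engineer would, in place of code of your own. Each camera call takes 0.05 s, during which the arm holds its last target. There are 200 camera calls.

## Working session

There is one attempt and no reset: what is moved stays moved. The work goes in short steps, Python scripts to look and compute and a shell command to move; the robot and the scene stay as the last step left them, time stands still between calls to the robot, and variables do not carry over. Pictures are saved under pics/ and viewed, at most 10 in all, crops included, and the job is handed in when it is done.

```bash
mkdir -p pics
cat > h.py <<'E'
import numpy as np, cv2
from plant import bot, optics, nets
def cal(n):
    c=optics.get_calibration(n); return [np.array(c[k],float) for k in("camera_matrix","dist_coeffs","xyz","orientation")]
def ray(c,px):
    K,d,t,R=c
    u=cv2.undistortPoints(np.array([[px]],float),K,d)[0,0]
    v=R@np.array([u[0],u[1],1]); return t,v/np.linalg.norm(v)
def at_z(c,px,z):
    t,v=ray(c,px); return t+v*(z-t[2])/v[2]
def proj(c,P):
    K,d,t,R=c
    return cv2.projectPoints((R.T@(np.atleast_2d(P)-t).T).T.copy(),np.zeros(3),np.zeros(3),K,d)[0][:,0]
def tri(obs):
    A=np.zeros((3,3));b=np.zeros(3)
    for c,px in obs:
        t,v=ray(c,px);M=np.eye(3)-np.outer(v,v);A+=M;b+=M@t
    return np.linalg.solve(A,b)
Z=dict(tongs_grip=.051,tongs_tip_l=.051,tongs_tip_r=.051,blade_fixed=.05,blade_sliding=.05,rest_top=.044,small_jar=0,steel_block=0,bearing_b=0,collet_0=0)
def save(n,im,box=None,s=1):
    if box: im=im[box[1]:box[3],box[0]:box[2]]
    cv2.imwrite(n,cv2.cvtColor(cv2.resize(im,None,fx=s,fy=s,interpolation=cv2.INTER_CUBIC),cv2.COLOR_RGB2BGR))
E
python3 - <<'E'
from h import *
np.set_printoptions(precision=4,suppress=True)
s=bot.sense();print(s['eef_pos'],s['tcp_rot'],s['width'],s['gripper_force'],s['contact_force'])
for n in("top","side"):
    im=optics.read_camera(n);save(f"pics/{n}0.png",im,None,1.5);c=cal(n);print(n,c[2],c[3][:,2])
    for k in Z:
        print(k,[(round(r['score'],2),np.round(r['pixel']).tolist(),at_z(c,r['pixel'],Z[k]).round(3)[:2].tolist()) for r in nets.landmark_of(k,n)[:4]])
E
```

```text
[0.4829 0.5062 0.2048] [[-0.7236  0.6902 -0.0008]
 [ 0.6902  0.7236 -0.0008]
 [ 0.     -0.0011 -1.    ]] 0.09161509904752381 0.0 [ 0.1825  0.1611 -0.6041]
top [0.3898 0.0753 1.585 ] [ 0.0877  0.0131 -0.9961]
tongs_grip [(0.78, [189.0, 176.0], [0.579, 0.347]), (0.59, [201.0, 246.0], [0.353, 0.31]), (0.36, [222.0, 136.0], [0.705, 0.238])]
tongs_tip_l [(0.6, [192.0, 228.0], [0.412, 0.34]), (0.55, [180.0, 237.0], [0.384, 0.378]), (0.48, [181.0, 159.0], [0.634, 0.371]), (0.44, [196.0, 159.0], [0.633, 0.323])]
tongs_tip_r [(0.6, [192.0, 228.0], [0.412, 0.34]), (0.55, [180.0, 237.0], [0.384, 0.378]), (0.48, [181.0, 159.0], [0.634, 0.371]), (0.44, [196.0, 159.0], [0.633, 0.323])]
blade_fixed [(0.74, [363.0, 265.0], [0.279, -0.2]), (0.68, [307.0, 251.0], [0.331, -0.023]), (0.64, [258.0, 183.0], [0.549, 0.124])]
blade_sliding [(0.62, [258.0, 184.0], [0.548, 0.123]), (0.5, [307.0, 249.0], [0.335, -0.024]), (0.4, [359.0, 263.0], [0.287, -0.188])]
rest_top [(0.74, [194.0, 180.0], [0.565, 0.331])]
small_jar [(0.78, [286.0, 127.0], [0.739, 0.027])]
steel_block [(0.8, [254.0, 126.0], [0.747, 0.135])
[... 737 characters left out ...]
164.0, 306.0], [0.284, -0.203]), (0.62, [191.0, 242.0], [0.346, -0.035]), (0.4, [342.0, 192.0], [0.744, 0.09])]
blade_sliding [(0.64, [263.0, 191.0], [0.541, 0.124]), (0.54, [164.0, 302.0], [0.286, -0.195]), (0.46, [186.0, 238.0], [0.336, -0.023])]
rest_top [(0.56, [260.0, 144.0], [0.572, 0.352])]
small_jar [(0.65, [346.0, 224.0], [0.739, 0.021])]
steel_block [(0.83, [344.0, 195.0], [0.77, 0.135]), (0.63, [267.0, 177.0], [0.574, 0.243])]
bearing_b [(0.76, [310.0, 172.0], [0.705, 0.252]), (0.52, [267.0, 191.0], [0.563, 0.182])]
collet_0 [(0.69, [282.0, 147.0], [0.65, 0.392]), (0.57, [263.0, 178.0], [0.562, 0.239]), (0.5, [259.0, 241.0], [0.509, -0.005]), (0.2, [344.0, 192.0], [0.774, 0.149])]
```

View pics/top0.png

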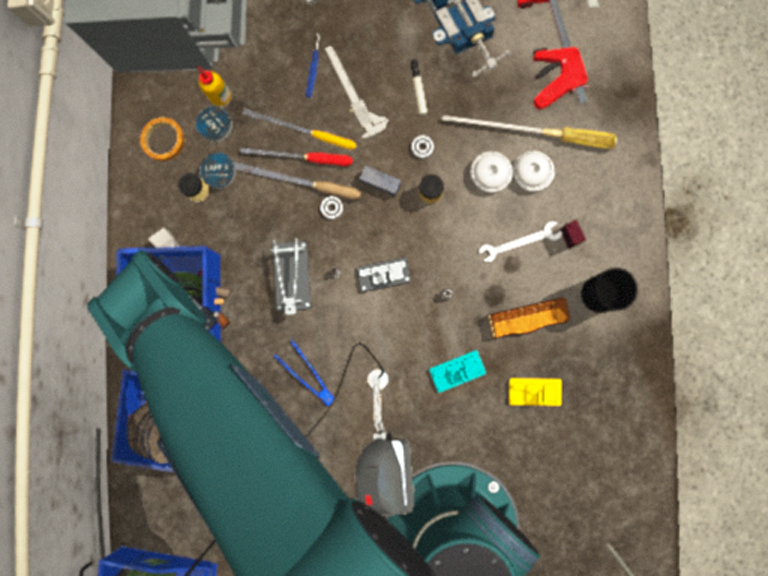

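Run:
```python
import cv2,numpy as np
a=cv2.imread('pics/top0.png');b=cv2.imread('pics/side0.png')
f=lambda im,x,y,w,h,s:cv2.resize(im[int(y*1.5):int((y+h)*1.5),int(x*1.5):int((x+w)*1.5)],(s,400),interpolation=cv2.INTER_CUBIC)
cv2.imwrite('pics/c0.png',np.hstack([f(a,165,130,120,120,400),f(b,180,115,120,120,400)]))
```

```text
(no output)
```

View pics/c0.png

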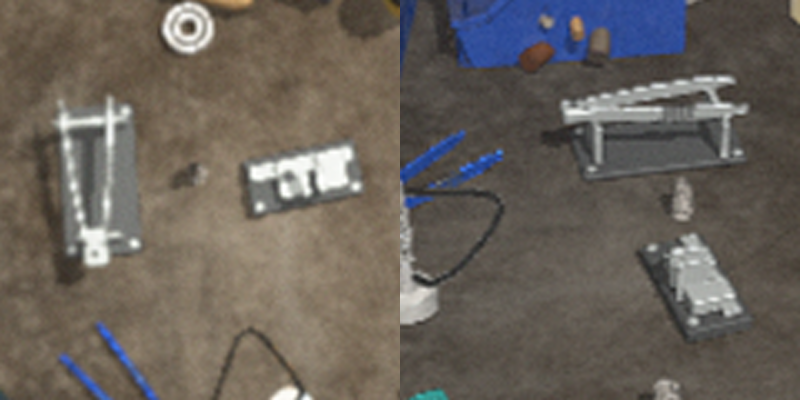

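Candidates in the top image: tongs at (192,183), steel and on the stand, against the blue look-alike at (203,247). The steel one is meant. Gauge at (256,184), steel, against turquoise (305,248) and yellow (357,261). The steel one is meant. The enlarged crop confirms both: grey tongs on the stand with tips pointing to +x, and the grey gauge to the right. Now I move over the tongs.

```bash
python3 -m jog '[[1,[-30,-10,0],-7],[1,[-60,-20,0],-14],[1,[-90,-30,0],-21],[1,[-120,-40,0],-28],[1,[-150,-50,0],-35],[1,[-181,-60,0],-42],[1,[-181,-60,0],-44],[1,[-181,-60,0],-44]]' 20
python3 - <<'E'
from h import *
np.set_printoptions(precision=4,suppress=True)
s=bot.sense();print(s['time'],s['eef_pos'],s['tcp_rot'])
c=cal("wrist");im=optics.read_camera("wrist");save("pics/w1.png",im,None,1.5);print(c[2],c[3])
for k in("tongs_grip","tongs_tip_l","rest_top","blade_fixed","blade_sliding"):
    print(k,[(round(r['score'],2),np.round(r['pixel']).tolist(),at_z(c,r['pixel'],Z[k]).round(4)[:2].tolist()) for r in nets.landmark_of(k,"wrist")[:4]])
E
```

```text
time: 1.77
eef_pos: [0.5735, 0.3368, 0.2055]
tcp_rot: [[-1.0, -0.006, 0.0], [-0.006, 1.0, 0.0], [-0.0, 0.0, -1.0]]
contact_force: [-0.3, 0.3, -0.8]
width: 0.0914
gripper_force: 0.0
1.7667 [0.5735 0.3368 0.2055] [[-1.     -0.0056  0.0001]
 [-0.0056  1.      0.    ]
 [-0.0001  0.     -1.    ]]
[0.5042 0.3377 0.385 ] [[-0.0046  0.9689  0.2475]
 [ 1.      0.0046  0.0003]
 [-0.0009  0.2475 -0.9689]]
tongs_grip [(0.78, [256.0, 182.0], [0.575, 0.3382])]
tongs_tip_l [(0.78, [260.0, 51.0], [0.424, 0.3424]), (0.76, [288.0, 28.0], [0.4002, 0.3727]), (0.69, [241.0, 226.0], [0.6335, 0.3183]), (0.54, [277.0, 226.0], [0.6327, 0.3662])]
rest_top [(0.57, [258.0, 179.0], [0.5718, 0.3403])]
blade_fixed []
blade_sliding [(0.6, [91.0, 161.0], [0.5483, 0.1326])]
```

View pics/w1.png

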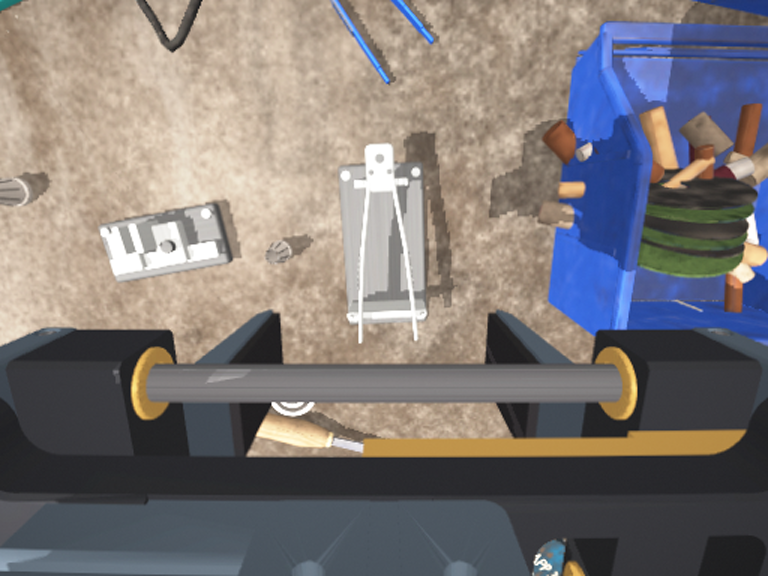

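The picture shows the stand with the steel tongs: heel at about (379,150), tips at (360,342) and (416,340), and the gauge at (165,243), yawed about 11°. With the camera behind, the tips would be hidden once held. I'll spin the gripper half a turn so the camera looks from the tip side.

Run:
```python
from h import *
np.set_printoptions(precision=4,suppress=True)
c=cal("wrist");print(bot.sense()['joints'],c[0])
h=at_z(c,(252.7,97),.055);l=at_z(c,(277.3,227),.053);r=at_z(c,(240,228.3),.053)
m=(l+r)/2;d=m-h;print(h,l,r,m,np.degrees(np.arctan2(d[1],d[0])),np.linalg.norm(d),np.linalg.norm(l-r));print("grip",m-60*d/1000/np.linalg.norm(d))
```

```text
[ 0.4996  0.3255  1.8083  0.      1.0079 -1.0774] [[271.9194   0.     255.6454]
 [  0.     271.9194 193.7314]
 [  0.       0.       1.    ]]
[0.4725 0.3359 0.055 ] [0.6323 0.3683 0.053 ] [0.6344 0.3198 0.053 ] [0.6334 0.344  0.053 ] 2.8864390426375746 0.16112737725231865 0.04858191180361391
grip [0.5735 0.341  0.0537]
```

```bash
python3 -m jog '[[1,[0,4,0],7],[1,[0,4,0],14],[1,[0,4,0],21],[1,[0,4,0],28],[1,[0,4,0],35],[1,[0,4,0],42],[1,[0,4,0],49],[1,[0,4,0],56]]' >/dev/null
python3 -m jog '[[1,[0,0,0],7],[1,[0,0,0],14],[1,[0,0,0],21],[1,[0,0,0],28],[1,[0,0,0],35],[1,[0,0,0],42],[1,[0,0,0],49],[1,[0,0,0],56]]' >/dev/null
python3 -m jog '[[1,[0,0,0],7],[1,[0,0,0],14],[1,[0,0,0],21],[1,[0,0,0],28],[1,[0,0,0],35],[1,[0,0,0],42],[1,[0,0,0],49],[1,[0,0,0],56]]' >/dev/null
python3 -m jog '[[1,[0,0,0],7],[1,[0,0,0],9.4],[1,[0,0,0],9.4]]'
python3 - <<'E'
from h import *
np.set_printoptions(precision=4,suppress=True)
c=cal("wrist");im=optics.read_camera("wrist");save("pics/w2.png",im,None,1.5);print(c[2])
for k in("tongs_grip","tongs_tip_l","blade_fixed","blade_sliding"):
    print(k,[(round(r['score'],2),np.round(r['pixel']).tolist(),at_z(c,r['pixel'],Z[k]).round(4)[:2].tolist()) for r in nets.landmark_of(k,"wrist")[:4]])
E
```

```text
time: 4.32
eef_pos: [0.5724, 0.3427, 0.2054]
tcp_rot: [[0.999, 0.05, -0.0], [0.05, -0.999, -0.0], [-0.0, 0.0, -1.0]]
contact_force: [-0.4, 0.7, 0.7]
width: 0.0914
gripper_force: 0.0
[0.6423 0.3475 0.3849]
tongs_grip [(0.73, [262.0, 181.0], [0.5741, 0.3354])]
tongs_tip_l [(0.84, [280.0, 133.0], [0.6338, 0.3169]), (0.53, [239.0, 131.0], [0.6332, 0.3662]), (0.5, [255.0, 274.0], [0.4423, 0.3381]), (0.46, [230.0, 291.0], [0.4152, 0.3715])]
blade_fixed [(0.7, [432.0, 208.0], [0.5488, 0.1132]), (0.23, [418.0, 211.0], [0.543, 0.1299])]
blade_sliding [(0.71, [418.0, 210.0], [0.5455, 0.1309]), (0.46, [419.0, 37.0], [0.7464, 0.1682])]
```

View pics/w2.png

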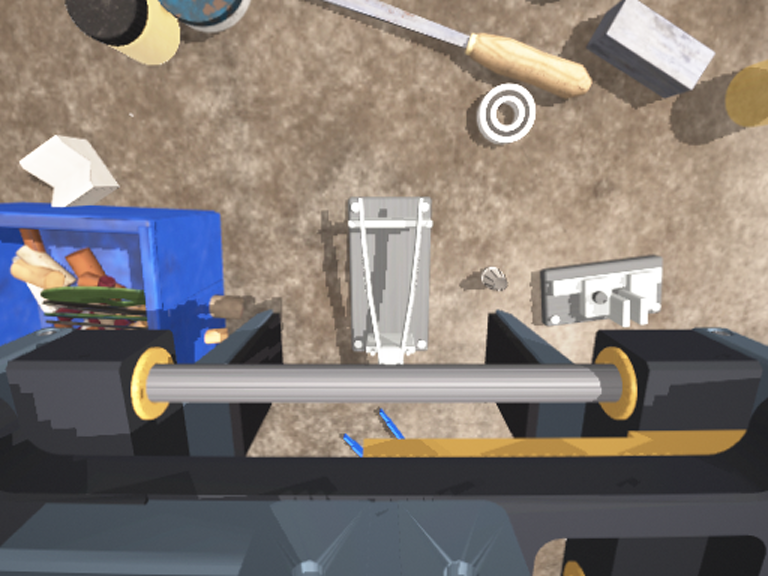

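Both tips are clear at (359,197) and (420,200), so the tips' midpoint is about (0.6335, 0.342) and the grip about (0.5735, 0.339). The blades show at (627,315) and (648,312). I descend and pinch.

```bash
python3 -m jog '[[1,[1,4,35],0.3],[1,[1,4,70],0.3],[1,[1,4,105],0.3],[1,[1,4,135],0.3],[1,[1,4,150],0.3],[1,[1,4,156],0.3],[1,[1,4,156],0.3],[0.8,[1,4,156],0.3]]' 30
python3 -m jog '[[0.6,[0,0,0],0],[0.5,[0,0,0],0],[0.45,[0,0,0],0],[0.4,[0,0,0],0],[0.37,[0,0,0],0],[0.36,[0,0,0],0],[0.36,[0,0,0],0],[0.36,[0,0,0],0]]' 30
```

```text
time: 5.23
eef_pos: [0.5748, 0.3387, 0.0508]
tcp_rot: [[0.999, 0.047, 0.001], [0.047, -0.999, 0.001], [0.001, -0.001, -1.0]]
contact_force: [1.3, 0.5, 0.2]
width: 0.0869
gripper_force: 0.0
time: 5.9
eef_pos: [0.5739, 0.3382, 0.0495]
tcp_rot: [[0.999, 0.046, 0.0], [0.046, -0.999, -0.0], [0.0, 0.0, -1.0]]
contact_force: [-0.3, -0.4, 2.5]
width: 0.0349
gripper_force: 0.8
```

```bash
python3 -m jog '[[0.36,[0,0,0],0],[0.36,[0,0,0],0]]' 30
python3 - <<'E'
from h import *
im=optics.read_camera("wrist");save("pics/w3.png",im,(130,0,450,240),2.5)
for k in("tongs_grip","tongs_tip_l"): print(k,[(round(r['score'],2),np.round(r['pixel'],1).tolist(),at_z(cal("wrist"),r['pixel'],Z[k]).round(4)[:2].tolist()) for r in nets.landmark_of(k,"wrist")[:4]])
E
```

```text
time: 6.07
eef_pos: [0.574, 0.3383, 0.0495]
tcp_rot: [[0.999, 0.046, 0.0], [0.046, -0.999, 0.0], [0.0, -0.0, -1.0]]
contact_force: [0.3, 0.2, 1.8]
width: 0.0325
gripper_force: 0.8
tongs_grip []
tongs_tip_l [(0.66, [219.7, 140.5], [0.6326, 0.3653]), (0.57, [296.7, 142.0], [0.6339, 0.3156])]
```

View pics/w3.png

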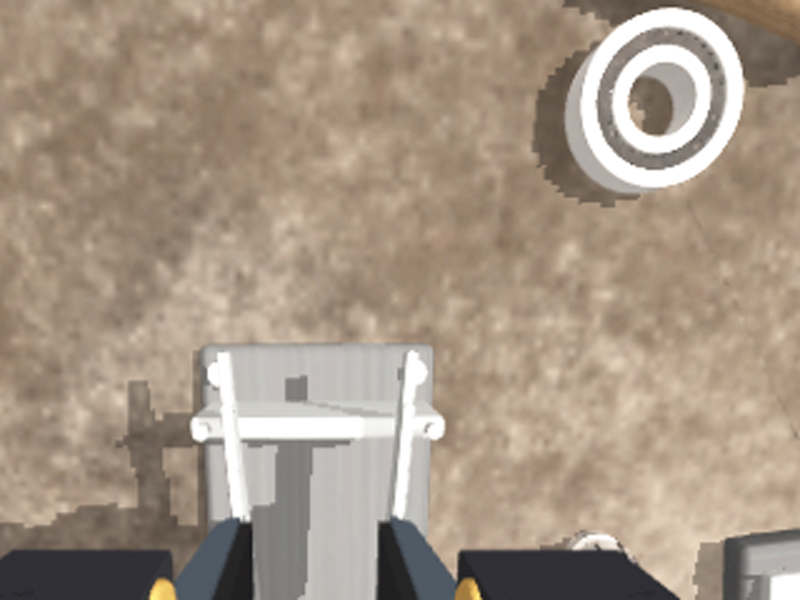

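The tips are still about 49 mm apart at (222,355) and (412,355) in the crop, so they are free, although the width reads 32.5 mm. I check with the side camera whether the fingers really hold the arms.

Run:
```python
from h import *
a=optics.read_camera("side");b=optics.read_camera("wrist")
f=lambda im,x,y,w,h:cv2.resize(im[y:y+h,x:x+w],(400,400),interpolation=cv2.INTER_CUBIC)
save("pics/c4.png",np.hstack([f(a,215,100,90,90),f(b,190,120,140,140)]))
print([(round(r['score'],2),np.round(r['pixel'],1).tolist()) for r in nets.landmark_of("tongs_tip_l","wrist")]);s=bot.sense();print(s['width'],s['gripper_force'],s['contact_force'])
```

```text
[(0.97, [297.1, 142.0]), (0.73, [218.2, 139.6])]
0.03274331840808622 0.9787797441822477 [ 0.0041487  -0.44548697  1.63177098]
```

View pics/c4.png

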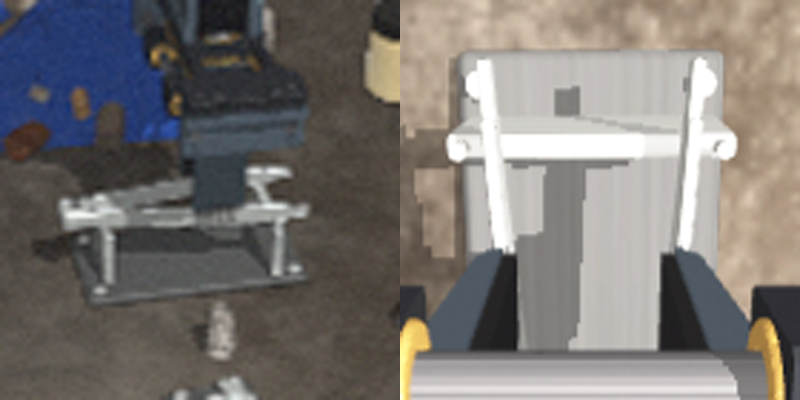

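The side crop shows the fingertips ending at the top of the arms, around (220,210), with the ribs visible below. In the wrist view, the finger edges at (517,250) and (662,250) match a fingertip height of about 0.057. So the fingers reach about 25 mm less far than stated and have closed above the arms. I open, go 20 mm lower, and pinch again.

```bash
python3 -m jog '[[0.7,[0,0,-4],0],[0.7,[0,0,-4],0],[0.7,[0,0,-4],0],[0.7,[0,0,-4],0],[0.7,[0,0,5],0],[0.7,[0,0,12],0],[0.7,[0,0,20],0],[0.7,[0,0,20],0]]' 30
python3 -m jog '[[0.55,[0,0,0],0],[0.5,[0,0,0],0],[0.45,[0,0,0],0],[0.42,[0,0,0],0],[0.4,[0,0,0],0],[0.4,[0,0,0],0],[0.4,[0,0,0],0],[0.4,[0,0,0],0]]' 30
python3 - <<'E'
from h import *
a=optics.read_camera("side");b=optics.read_camera("wrist")
f=lambda im,x,y,w,h:cv2.resize(im[y:y+h,x:x+w],(400,400),interpolation=cv2.INTER_CUBIC)
save("pics/c5.png",np.hstack([f(a,215,100,90,90),f(b,190,120,140,140)]))
c=cal("wrist")
print([(round(r['score'],2),np.round(r['pixel'],1).tolist(),at_z(c,r['pixel'],.051).round(4)) for r in nets.landmark_of("tongs_tip_l","wrist")])
E
```

```text
time: 7.03
eef_pos: [0.5727, 0.3376, 0.0271]
tcp_rot: [[0.999, 0.046, -0.002], [0.046, -0.999, -0.001], [-0.003, 0.001, -1.0]]
contact_force: [-0.8, -0.6, -0.6]
width: 0.0638
gripper_force: 0.0
time: 7.7
eef_pos: [0.574, 0.3383, 0.0296]
tcp_rot: [[0.999, 0.046, 0.0], [0.046, -0.999, 0.0], [0.0, -0.0, -1.0]]
contact_force: [-0.2, 0.4, 2.0]
width: 0.0368
gripper_force: 4.7
[(0.88, [288.1, 144.0], array([0.6337, 0.3236, 0.051 ])), (0.61, [224.0, 142.0], array([0.6332, 0.3603, 0.051 ]))]
```

View pics/c5.png

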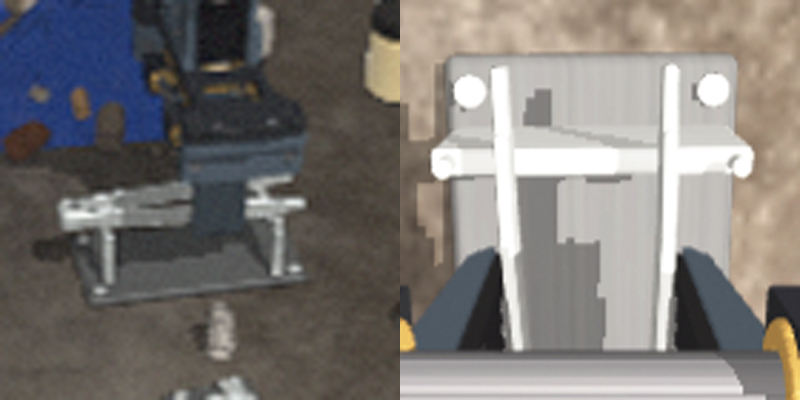

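The tips have closed from 49 to 37 mm, the grip force is 4.7 N, and the fingers straddle the arms. Lift and carry to the gauge, staying high.

```bash
python3 -m jog '[[0.35,[0,0,0],0],[0.35,[0,0,-5],0],[0.35,[0,0,-15],0],[0.35,[0,0,-30],0],[0.35,[0,0,-45],0],[0.35,[0,0,-60],0],[0.35,[0,0,-60],0],[0.35,[0,0,-60],0]]' 40
python3 -m jog '[[0.35,[-6,14,0],0],[0.35,[-18,42,0],-1],[0.35,[-33,76,0],-2],[0.35,[-48,110,0],-3],[0.35,[-63,144,0],-4],[0.35,[-77,178,0],-5],[0.35,[-88,204,0],-6],[0.35,[-93,216,0],-7]]' 40
python3 -m jog '[[0.35,[-3,6,0],-0.4],[0.35,[-3,6,0],-0.4],[0.35,[-3,6,0],-0.4]]' 40
cat > look.py <<'E'
from h import *
import sys
np.set_printoptions(precision=4,suppress=True)
s=bot.sense();zt=s['eef_pos'][2]+.0214
im=optics.read_camera("wrist");c=cal("wrist")
if len(sys.argv)>1: save(sys.argv[1],im,(140,20,400,215),3)
print(s['time'],s['eef_pos'],s['width'],s['gripper_force'],"tipz",zt)
for k,z in(("tongs_tip_l",zt),("tongs_tip_r",zt),("blade_fixed",.05),("blade_sliding",.05)):
    print(k,[(round(r['score'],2),np.round(r['pixel'],1).tolist(),at_z(c,r['pixel'],z).round(4)[:2].tolist()) for r in nets.landmark_of(k,"wrist")[:4]])
E
python3 look.py pics/w6.png
```

```text
time: 8.52
eef_pos: [0.5746, 0.3386, 0.0912]
tcp_rot: [[0.999, 0.046, 0.002], [0.046, -0.999, 0.001], [0.002, -0.001, -1.0]]
contact_force: [0.6, -1.2, -1.3]
width: 0.0318
gripper_force: 6.1
time: 9.18
eef_pos: [0.488, 0.115, 0.0885]
tcp_rot: [[0.986, 0.167, -0.003], [0.167, -0.986, -0.001], [-0.003, 0.0, -1.0]]
contact_force: [0.4, -0.6, -1.4]
width: 0.0322
gripper_force: 6.1
time: 9.43
eef_pos: [0.4891, 0.1118, 0.0893]
tcp_rot: [[0.985, 0.174, -0.0], [0.174, -0.985, 0.0], [-0.0, -0.0, -1.0]]
contact_force: [0.3, 1.1, -0.6]
width: 0.0321
gripper_force: 6.1
9.4333 [0.4891 0.1118 0.0893] 0.03209311778266214 6.1309875547885895 tipz 0.11068076396147321
tongs_tip_l [(0.98, [281.9, 144.7], [0.5495, 0.1086]), (0.97, [229.6, 144.4], [0.5445, 0.1383])]
tongs_tip_r [(0.98, [281.9, 144.7], [0.5495, 0.1086]), (0.97, [229.6, 144.4], [0.5445, 0.1383])]
blade_fixed [(0.95, [266.1, 137.2], [0.5498, 0.1156])]
blade_sliding [(0.73, [243.2, 137.2], [0.5466, 0.1334])]
```

View pics/w6.png

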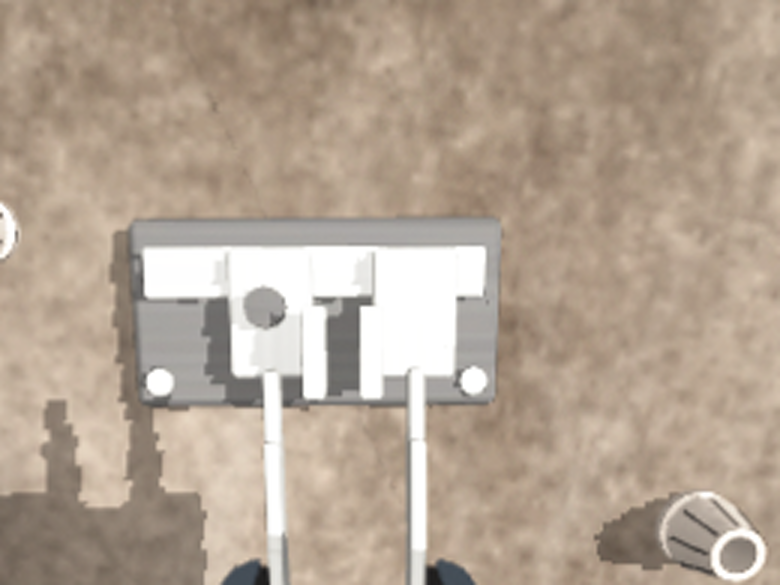

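Clear view: sliding blade at crop (314,352), fixed blade at (372,352), tips at (272,372) and (415,370), everything already nearly centred and aligned. I descend with the tips still wide, then measure the blade spacing closer.

```bash
python3 -m jog '[[0.35,[0,0,8],0],[0.35,[0,0,18],0],[0.35,[0,0,28],0],[0.35,[0,0,36],0],[0.35,[0,0,40],0],[0.35,[0,0,41],0],[0.35,[0,0,41],0],[0.35,[0,0,41],0]]' 40
python3 look.py pics/w7.png
```

```text
time: 10.35
eef_pos: [0.4892, 0.1117, 0.0485]
tcp_rot: [[0.985, 0.174, 0.0], [0.174, -0.985, 0.0], [0.0, 0.0, -1.0]]
contact_force: [0.0, 0.6, -1.1]
width: 0.0322
gripper_force: 6.1
10.35 [0.4892 0.1117 0.0485] 0.032162244404534995 6.13117553293705 tipz 0.0699295682206898
tongs_tip_l [(0.87, [227.8, 145.5], [0.5437, 0.1388]), (0.76, [281.7, 142.8], [0.5505, 0.1085])]
tongs_tip_r [(0.87, [227.8, 145.5], [0.5437, 0.1388]), (0.76, [281.7, 142.8], [0.5505, 0.1085])]
blade_fixed [(0.62, [268.4, 140.8], [0.5493, 0.1151])]
blade_sliding [(0.72, [242.3, 141.0], [0.5463, 0.1317])]
```

View pics/w7.png

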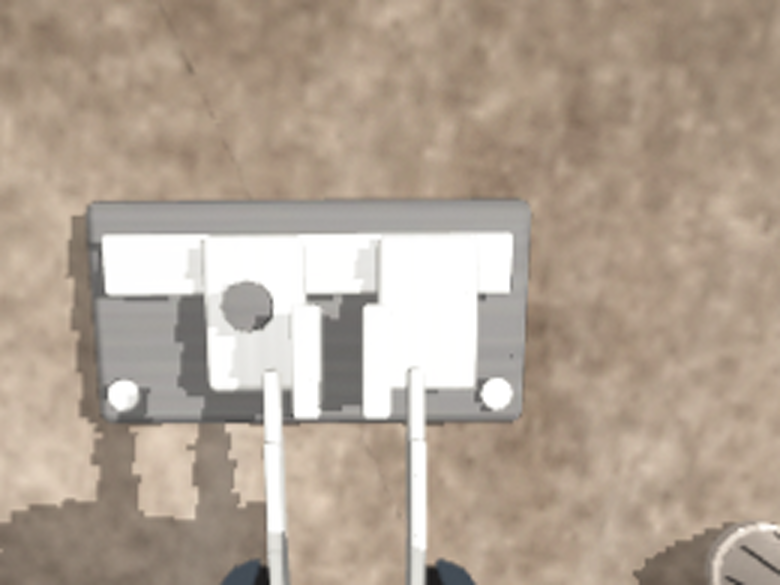

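Blades' front ends show at crop (307,410) and (376,410), tips at (272,372) and (416,370). I take sub-pixel blade and tip edges from the profiles.

Run:
```python
from h import *
im=optics.read_camera("wrist");c=cal("wrist")
g=cv2.cvtColor(im,cv2.COLOR_RGB2GRAY).astype(int)
for r in (124,130,136,142,148,154,156,157,158): print(r,g[r,224:290].tolist())
print("cols tip l",g[138:150,230].tolist(),"tip r",g[138:150,278].tolist(), "blade fixed",g[118:163,265].tolist())
R=bot.sense()['tcp_rot'];print(np.round(R@np.eye(3),3)[0])
```

```text
124 [156, 156, 157, 159, 157, 154, 100, 232, 248, 249, 249, 250, 237, 243, 254, 254, 254, 254, 255, 255, 255, 255, 227, 168, 165, 165, 166, 165, 166, 118, 107, 107, 107, 107, 107, 108, 124, 235, 254, 254, 254, 254, 255, 255, 255, 255, 252, 255, 255, 255, 255, 255, 255, 255, 255, 255, 255, 255, 255, 255, 255, 255, 255, 255, 255, 255]
130 [173, 202, 216, 214, 229, 232, 233, 233, 232, 232, 233, 234, 210, 236, 254, 254, 254, 255, 255, 255, 255, 255, 229, 143, 109, 107, 106, 105, 107, 106, 107, 106, 106, 106, 107, 106, 124, 235, 254, 254, 255, 255, 255, 255, 255, 255, 255, 255, 255, 255, 255, 255, 255, 255, 255, 255, 255, 255, 255, 255, 255, 255, 255, 255, 255, 255]
136 [234, 231, 229, 229, 230, 230, 231, 231, 230, 231, 231, 233, 232, 232, 254, 255, 255, 255, 255, 255, 255, 255, 233, 145, 108, 104, 104, 104, 104, 104, 104, 104, 104, 105, 104, 103, 123, 234, 254, 255, 255, 255, 255, 255, 255, 255, 255, 255, 255, 255, 255, 255, 255, 255, 255, 255, 255, 255, 255, 255, 255, 255, 255, 255, 255, 255]
142 [232, 230, 229, 227, 227, 229, 222, 220, 228, 229, 229, 231, 232, 224, 254, 255, 255, 255, 
[... 1608 characters left out ...]
, 253, 254, 255, 254, 231, 129, 99, 100, 95, 244, 252, 253, 254, 254, 254, 254, 230, 153, 149, 151, 151, 151, 151, 151, 151, 151, 151, 150, 149, 149, 149, 145, 209, 253, 254, 254, 254, 254, 254, 254, 231, 160, 147, 147, 147, 147, 140, 187, 245, 254, 255, 255, 206, 150, 146, 147, 146, 147, 146, 146, 146]
cols tip l [231, 231, 231, 230, 222, 191, 250, 254, 255, 255, 255, 255] tip r [255, 255, 255, 255, 230, 248, 254, 254, 254, 254, 254, 254] blade fixed [128, 123, 125, 193, 251, 254, 254, 255, 255, 255, 255, 255, 255, 255, 255, 255, 255, 255, 255, 255, 255, 255, 255, 255, 255, 255, 255, 255, 255, 255, 255, 255, 255, 255, 255, 255, 255, 255, 255, 255, 254, 197, 97, 146, 157]
[0.985 0.175 0.001]
```

Measured: sliding blade centre at column 241.7, fixed at 265.3, about 23.6 px or 15.3 mm apart. Tip centres are at 230.0 and 278.7. The tongs need 0.6 mm towards the left, and a grip width of about 24.8 mm, an opening of 0.27.

```bash
python3 -m jog '[[0.34,[0,-0.6,2],0],[0.33,[0,-0.6,4],0],[0.32,[0,-0.6,5],0],[0.31,[0,-0.6,5],0],[0.3,[0,-0.6,5],0],[0.29,[0,-0.6,5],0],[0.28,[0,-0.6,5],0],[0.27,[0,-0.6,5],0]]' 40
python3 -m jog '[[0.27,[0,0,0],0],[0.27,[0,0,0],0],[0.27,[0,0,0],0],[0.27,[0,0,0],0]]' 40
python3 look.py pics/w8.png
python3 - <<'E'
from h import *
im=optics.read_camera("wrist");g=cv2.cvtColor(im,cv2.COLOR_RGB2GRAY).astype(int)
for r in (130,136,142,148,154,157,163,166): print(r,g[r,230:280].tolist())
E
```

```text
time: 11.32
eef_pos: [0.489, 0.1124, 0.0435]
tcp_rot: [[0.985, 0.175, 0.0], [0.175, -0.985, 0.0], [0.0, -0.0, -1.0]]
contact_force: [0.3, 0.2, -0.2]
width: 0.0246
gripper_force: 11.5
time: 11.65
eef_pos: [0.489, 0.1123, 0.0435]
tcp_rot: [[0.985, 0.175, 0.0], [0.175, -0.985, 0.0], [0.0, 0.0, -1.0]]
contact_force: [-0.1, 0.4, -0.9]
width: 0.0247
gripper_force: 11.6
11.65 [0.489  0.1123 0.0435] 0.024718969487402966 11.620478332042694 tipz 0.064852840113036
tongs_tip_l [(0.9, [271.2, 145.5], [0.5476, 0.1148]), (0.58, [240.2, 145.7], [0.5444, 0.1323])]
tongs_tip_r [(0.9, [271.2, 145.5], [0.5476, 0.1148]), (0.58, [240.2, 145.7], [0.5444, 0.1323])]
blade_fixed [(0.68, [266.9, 141.9], [0.5484, 0.1168])]
blade_sliding [(0.78, [241.6, 140.5], [0.5465, 0.1325])]
130 [232, 232, 231, 230, 231, 233, 234, 212, 251, 254, 254, 255, 255, 255, 255, 255, 254, 230, 141, 108, 105, 106, 106, 107, 105, 106, 105, 105, 105, 104, 105, 120, 224, 254, 254, 255, 255, 255, 255, 255, 255, 251, 254, 255, 255, 255, 255, 255, 255, 255]
136 [231, 231, 230, 229, 230, 231, 233, 208, 249, 254, 255, 255, 255, 255, 255, 255
[... 1001 characters left out ...]
 254, 232, 232, 235, 225, 167, 153, 155, 153, 153, 115, 108, 148, 164, 165, 164, 164, 164, 165, 146, 230, 254, 255, 223, 236, 253, 255, 255, 254, 197, 163, 164, 163, 162, 163, 163, 163, 163]
163 [194, 183, 181, 177, 172, 168, 166, 156, 233, 253, 254, 255, 251, 198, 172, 174, 179, 180, 180, 182, 181, 181, 179, 179, 180, 180, 179, 177, 176, 173, 164, 157, 159, 166, 162, 141, 220, 252, 254, 255, 254, 199, 163, 171, 181, 187, 190, 192, 193, 194]
166 [184, 184, 184, 183, 179, 179, 176, 152, 234, 250, 254, 254, 249, 201, 181, 185, 186, 185, 181, 180, 179, 177, 176, 179, 183, 181, 181, 180, 175, 171, 168, 164, 175, 176, 167, 146, 208, 233, 244, 245, 253, 188, 151, 156, 164, 170, 176, 180, 182, 186]
```

View pics/w8.png

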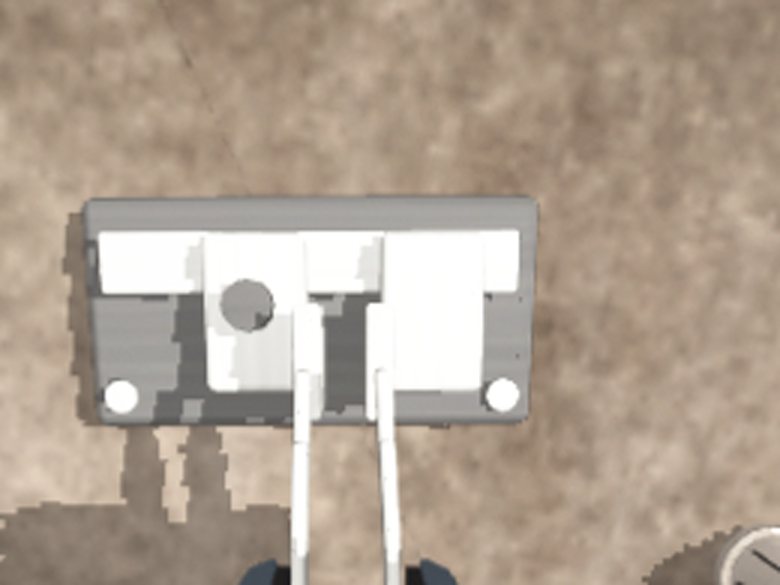

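The tips at crop (302,372) and (381,372) stand over the sliding blade (307) and the fixed blade (379). Across, the errors work out to about 0.3 mm or less, with about 15 mm of height above the edges and the grip steady at 11.6 N. I hand it in.

```bash
python3 -c "
from plant import bot
print(bot.job_done())"
```

```text
the job is handed in; nothing more can be done
None
```

I handed the job in with the tongs held steady over the gauge. By my measurements each tip is within about 0.3 mm of its blade's middle across, with a tip gap of about 15 mm and the tip points about 15 mm above the blades. No verdict came back.

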